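# Put the stain bottles back in their own stands

## Robot

A 6-joint arm with a two-finger parallel gripper is mounted at the origin on a cart in front of the work surface, level with it; the furniture and walls round the work are solid. World frame = base frame: x ahead of the robot, y to its left, z up, the work surface at z = 0. Lengths are in m, angles in rad, forces in N, time in s.
With the tool pointing down it reaches from about 0.35 to 0.8 m from the base axis. Payload 7.3 kg.
Tool frame: the origin (TCP) lies midway between the tips of the shut fingers; the grasp point (between the pads) lies 19 mm behind it; z points along the fingers, y is the line along which they close (so a half turn about z gives the same grasp; the last joint's range is limited). The gripper opens to 85 mm and grips with 20 to 120 N. Pads are 22 mm wide; open, the fingers measure 114 mm over their backs; the gripper's body (76 mm by 85 mm) begins 54 mm behind the grasp point. The pads swing forward as they close: fully open they stand 13 mm farther back than shut.
Start: joints at [-1.354, 0.342, 1.524, -0, 1.275, -0.146], TCP at [0.186, -0.491, 0.231] pointing down, gripper open.
Joint ranges: [-2.53, 2.53], [-0.77, 2.02], [0.04, 2.7], [-1, 4.14], [0.28, 2.66], [-3.11, 3.11]. Speed limits (rad/s): [2.57, 2.57, 3.14, 3.14, 3.14, 3.14].

## Interface

Orientations are given as a 3x3 rotation matrix whose columns are the frame's x, y, z axes.
In Python, from cell import r gives the robot as it stands.
- The arm moves only by the shell command python3 -m inch 'ROWS'. ROWS is JSON, a list of rows, each a list of 7 numbers: the opening, from -1 (shut) to 1 (fully open), then the shift along the tool's x, y, z in m, then the turn, a rotation vector about the tool's x, y, z in rad. In form: [[jaw, dx, dy, dz, wx, wy, wz], ...]. A call has 1 to 12 rows; each row is the pose to reach, as a shift and turn from the pose commanded when the call began, along the tool's axes at that moment; what a row does not reach only later rows make up. A row lasts 1/10 s, in which the tool goes at most 50 mm and 8.59 degrees, less where a joint would pass 70% of its speed; a pose out of reach is approached as far as the arm can. A call with a gripper value outside its range is refused whole. The fingers move at their own pace and stop on an object; the grip force is fixed at half the most. Time passes only in rows, so rows that repeat a pose let the fingers close. It gives the time, the measured TCP pose, the force, the opening and the grip force at its end, in the units of the state.
- r.get_state(): the state, without advancing time (a new reading comes with each control period).
- r.get_image(name): name is "scene" or "top"; returns a dict with "pixels" (420x560x3 uint8, blue, green, red), "depth" (420x560 float32, m along the optical axis (not along the pixel's ray), 0 where there is no reading), "fovy" (degrees; the focal length in pixels is half the picture's height over the tangent of half this angle, whatever the lens; pixels are square), "cx", "cy" (the principal point, pixels), "origin" and "attitude" of the camera in the world. Camera axes: x right, y up, looking along -z (the intrinsics and any distortion apply to the point x, -y, -z); pixel columns grow to the right and rows downward; lengths in m; the calibration is good to about 2 mm. A picture is of the moment at which its call begins.
- r.finish_job(): hands the job in; it is judged then, once.
The state is a dict: "time_s": time; "joints": joint angles; "qd": joint speeds; "joint_torque": joint torques, N m; "tool_pos": TCP position; "tool_rot": TCP orientation; "ft_force": force on the tool from outside, world axes, zero at the start; "moment": the same for the moment, N m; "opening": finger opening in m; "finger_force": force on a finger pad.
Only numpy, scipy, OpenCV 4.12 (cv2) and the standard library are available. Lean on these libraries where they do the work, as an engineer would, in place of code of your own. Each camera call takes 0.05 s, during which the arm holds its last target. There are 200 camera calls.

## Task

After the bench was wiped down, the four bottles of the slide-staining set were put back in each other's stands, and the next slides would get the wrong stain. Move them round so that every bottle stands fully down in the stand of its own cap colour (red, violet, blue, white); each stand takes one bottle, so park one on the way, for instance in the black spare stand, which ends up empty again. Keep the bottles upright all the time and leave the little dropper bottle that stands among them where it is.

Things in the scene. Friction and masses are not known exactly. Their poses are not given: they have to be found in the camera images.
- bottle_red: Brown stain bottle with a red screw cap, closed, loose, upright in a stand that is not its own: 42 mm across (straight up to 67 mm, then a sloping shoulder), 98 mm tall, 0.08 to 0.15 kg. The cap, fixed to it, is 27 mm across, from 83 to 98 mm above the underside; the bottle can be lifted by it. Origin: centre of the underside, z up along the bottle; its yaw does not matter
- bottle_violet: Brown stain bottle with a violet screw cap, closed, loose, upright in a stand that is not its own: 42 mm across (straight up to 67 mm, then a sloping shoulder), 98 mm tall, 0.08 to 0.15 kg. The cap, fixed to it, is 27 mm across, from 83 to 98 mm above the underside; the bottle can be lifted by it. Origin: centre of the underside, z up along the bottle; its yaw does not matter
- bottle_blue: White reagent bottle with a blue screw cap, closed, loose, upright in a stand that is not its own: 54 mm across (straight up to 85 mm, then a sloping shoulder), 125 mm tall, 0.13 to 0.25 kg. The cap, fixed to it, is 32 mm across, from 106 to 125 mm above the underside; the bottle can be lifted by it. Origin: centre of the underside, z up along the bottle; its yaw does not matter
- bottle_white: White reagent bottle with a white screw cap, closed, loose, upright in a stand that is not its own: 48 mm across (straight up to 71 mm, then a sloping shoulder), 105 mm tall, 0.10 to 0.21 kg. The cap, fixed to it, is 30 mm across, from 89 to 105 mm above the underside; the bottle can be lifted by it. Origin: centre of the underside, z up along the bottle; its yaw does not matter
- stand_red: Red stand, home of the bottle with the red cap. Round weighted bottle stand, does not move: an open cup, 83 mm across and 28 mm high; inside, a flat floor 59 mm across, 5 mm above the worktop, and walls that flare to a 74 mm mouth and guide a bottle in. It takes one bottle. Origin: centre of the underside, on the worktop, z up
- stand_violet: Dark violet stand, home of the bottle with the violet cap. Round weighted bottle stand, does not move: an open cup, 83 mm across and 28 mm high; inside, a flat floor 59 mm across, 5 mm above the worktop, and walls that flare to a 74 mm mouth and guide a bottle in. It takes one bottle. Origin: centre of the underside, on the worktop, z up
- stand_blue: Blue stand, home of the bottle with the blue cap. Round weighted bottle stand, does not move: an open cup, 83 mm across and 28 mm high; inside, a flat floor 59 mm across, 5 mm above the worktop, and walls that flare to a 74 mm mouth and guide a bottle in. It takes one bottle. Origin: centre of the underside, on the worktop, z up
- stand_white: White stand, home of the bottle with the white cap. Round weighted bottle stand, does not move: an open cup, 83 mm across and 28 mm high; inside, a flat floor 59 mm across, 5 mm above the worktop, and walls that flare to a 74 mm mouth and guide a bottle in. It takes one bottle. Origin: centre of the underside, on the worktop, z up
- stand_spare: Black stand, the spare: empty at the start, home of no bottle. Round weighted bottle stand, does not move: an open cup, 83 mm across and 28 mm high; inside, a flat floor 59 mm across, 5 mm above the worktop, and walls that flare to a 74 mm mouth and guide a bottle in. It takes one bottle. Origin: centre of the underside, on the worktop, z up
- dropper: Small brown dropper bottle with a black pointed dropper top, loose, standing by itself on the worktop among the stands: 27 mm across, 82 mm tall, to be left alone. Origin: centre of the underside, z up

How it is judged:
At the end, for the whole second after the job is handed in: Each of the four bottles stands released and at rest on the floor of the stand of its own cap colour: its foot within 13 mm of the stand's centre and less than 9 mm above the stand's underside, upright within 6 degrees (horizontal distance between bottle_red and stand_red below 0.013 m and z of bottle_red in the frame of stand_red below 0.009 m and angle between each of bottle_red, bottle_violet, bottle_blue, bottle_white's own z axis and vertical below 0.1 rad and linear speed of each of bottle_red, bottle_violet, bottle_blue, bottle_white below 0.02 m/s and horizontal distance between bottle_violet and stand_violet below 0.013 m and z of bottle_violet in the frame of stand_violet below 0.009 m and horizontal distance between bottle_blue and stand_blue below 0.013 m and z of bottle_blue in the frame of stand_blue below 0.009 m and horizontal distance between bottle_white and stand_white below 0.013 m and z of bottle_white in the frame of stand_white below 0.009 m); the robot touches nothing.
It fails at once if the bottle with the red cap is tipped by more than 35 degrees (angle between bottle_red's own z axis and vertical above 0.61 rad).
It fails at once if the bottle with the violet cap is tipped by more than 35 degrees (angle between bottle_violet's own z axis and vertical above 0.61 rad).
It fails at once if the bottle with the blue cap is tipped by more than 35 degrees (angle between bottle_blue's own z axis and vertical above 0.61 rad).
It fails at once if the bottle with the white cap is tipped by more than 35 degrees (angle between bottle_white's own z axis and vertical above 0.61 rad).
It fails at once if the dropper bottle is pushed 20 mm or more from where it stood, or tipped over (distance of dropper from where it was at the start of the episode above 0.02 m or angle between dropper's own z axis and vertical above 0.5 rad).
It also fails if it takes over 102 s, if anything falls off the work surface, if the arm or the gripper's body presses on something with over 40 N, if the wrist force passes 120 N, or if a joint passes its speed limit or range.

## Working session

There is one attempt and no reset: what is moved stays moved. The work goes in short steps, Python scripts to look and compute and a shell command to move; the robot and the scene stay as the last step left them, time stands still between calls to the robot, and variables do not carry over. Pictures are saved under pics/ and viewed, at most 14 in all, crops included, and the job is handed in when it is done.

```bash
ls; mkdir -p pics; cat > h.py <<'E'
import numpy as np, cv2
from cell import r
np.set_printoptions(precision=4,suppress=True)
def shot(name,fn=None):
    im=r.get_image(name)
    if fn: cv2.imwrite('pics/'+fn,im['pixels'])
    return im
def cloud(im):
    d=im['depth'];h,w=d.shape;f=h/2/np.tan(np.radians(im['fovy'])/2)
    v,u=np.mgrid[:h,:w]
    P=np.dstack([(u-im['cx'])/f*d,-(v-im['cy'])/f*d,-d])
    return P@np.array(im['attitude']).T+np.array(im['origin'])
E
python3 - <<'E'
from h import *
for n in('scene','top'):
    im=shot(n,n+'0.png'); print(n,{k:v for k,v in im.items() if k not in('pixels','depth')})
    np.savez(n+'0.npz',P=cloud(im),c=im['pixels'],d=im['depth'])
s=r.get_state();print(s)
E
```

```text
pics
scene {'fovy': 54.31845754322283, 'cx': 280.06007453012353, 'cy': 206.4040908926811, 'origin': array([-0.0515, -0.6501,  0.5716]), 'attitude': array([[ 0.5898,  0.5004, -0.6338],
       [-0.8074,  0.3785, -0.4526],
       [ 0.0134,  0.7787,  0.6273]])}
top {'fovy': 46.2756753181066, 'cx': 275.502017975831, 'cy': 207.74780989483327, 'origin': array([ 0.32  , -0.2889,  0.8642]), 'attitude': array([[-0.0183,  0.9826, -0.1849],
       [-0.9992, -0.0246, -0.0319],
       [-0.0359,  0.1842,  0.9822]])}
{'time_s': 0.1, 'joints': array([-1.354 ,  0.3426,  1.5249,  0.    ,  1.2754, -0.146 ]), 'qd': array([ 0.0009, -0.0004, -0.0045, -0.0003, -0.0007, -0.0009]), 'joint_torque': array([  0.002 , -43.4445, -24.6492,  -0.0001,   0.0047,   0.    ]), 'tool_pos': array([ 0.1863, -0.4905,  0.2307]), 'tool_rot': array([[ 0.9349,  0.3549, -0.0003],
       [ 0.3549, -0.9349,  0.0013],
       [ 0.0002, -0.0013, -1.    ]]), 'ft_force': array([-0.0574, -0.0885, -0.4316]), 'moment': array([0.0326, 0.0014, 0.0331]), 'finger_force': 0.0, 'opening': 0.08559573998473302}
```

View pics/scene0.png

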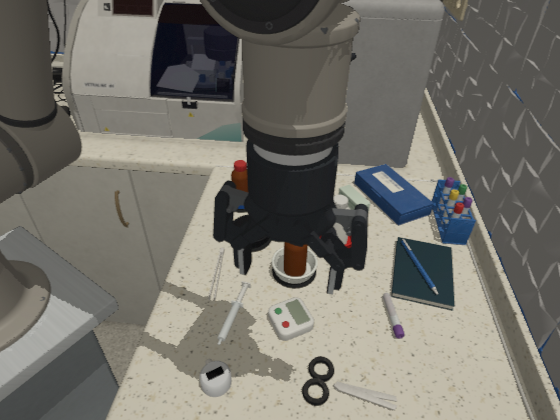

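View pics/top0.png

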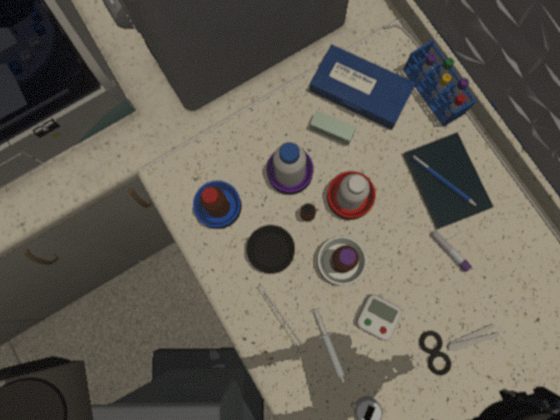

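The scene view is mostly blocked by the arm. The top view shows, by pixel:

| Object | Pixel | Current stand |
|---|---|---|
| Red bottle | (212,200) | blue |
| Blue bottle | (290,155) | violet |
| White bottle | (354,187) | red |
| Violet bottle | (345,258) | white |
| Spare stand | (270,249) | empty |
| Dropper | (308,212) | none |

```bash
cat >> h.py <<'E'
from scipy.optimize import least_squares
def circ(xy):
    c0=np.r_[xy.mean(0),0.03]
    s=least_squares(lambda p:np.hypot(*(xy-p[:2]).T)-p[2],c0,loss='soft_l1',f_scale=.001).x
    return s
SEED={'spare':(270,249),'blue':(217,204),'violet':(290,171),'red':(352,194),'white':(341,261)}
def measure(P):
    for n,(u,v) in SEED.items():
        Q=P[v-45:v+45,u-45:u+45].reshape(-1,3);Q=Q[np.isfinite(Q).all(1)]
        rim=Q[(Q[:,2]>.024)&(Q[:,2]<.032)]
        # keep only connected to this stand
        c=circ(rim); 
        for _ in range(3):
            dd=np.hypot(*(rim[:,:2]-c[:2]).T); k=(dd<.046)&(dd>.034); c=circ(rim[k][:,:2])
        out=[n,'stand',c, k.sum()]
        near=Q[np.hypot(*(Q[:,:2]-c[:2]).T)<.035]; zt=np.percentile(near[:,2],99.5)
        if zt>.06:
            t=near[near[:,2]>zt-.004]; cc,rr=cv2.minEnclosingCircle((t[:,:2]*1000).astype(np.float32)); out+=['captop',np.r_[cc,rr]/1000,t.mean(0),zt]
        print(*out)
E
sed -i 's/c=circ(rim); /c=circ(rim[:,:2])/' h.py
python3 - <<'E'
from h import *
P=np.load('top0.npz')['P'];measure(P)
Q=P[195:228,295:322].reshape(-1,3);z=Q[:,2].max();print('dropper',z,Q[Q[:,2]>.05].mean(0))
d=np.load('scene0.npz');S=d['P'];
# second view: points of cloud near red cap, and table height check
for (u,v) in [(240,166),(342,202)]: print(S[v-3:v+3,u-3:u+3].reshape(-1,3).mean(0))
E
```

```text
spare stand [ 0.4076 -0.2514  0.0393] 410
blue stand [ 0.4884 -0.1585  0.0394] 379 captop [ 0.4875 -0.1587  0.0132] [ 0.4879 -0.1592  0.1027] 0.10480005733560005
violet stand [ 0.53   -0.3201  0.0411] 93 captop [ 0.5451 -0.293   0.0142] [ 0.5436 -0.2949  0.1295] 0.13124589413367752
red stand [ 0.4991 -0.393   0.0394] 389 captop [ 0.4987 -0.3927  0.0145] [ 0.4987 -0.3926  0.1099] 0.11203132598515923
white stand [ 0.3851 -0.372   0.0393] 426 captop [ 0.3848 -0.3732  0.0133] [ 0.3853 -0.3731  0.1031] 0.1051223984662911
dropper 0.8641520545758483 [ 0.4673 -0.3166  0.067 ]
[ 0.4818 -0.1636  0.1019]
[ 0.4792 -0.4052  0.1227]
```

```bash
cat >> h.py <<'E'
def to(x,y,z):
    s=r.get_state();R=np.array(s['tool_rot']);print('tool shift',R.T@(np.array([x,y,z])-s['tool_pos']),'pos',s['tool_pos'],'open',s['opening'],'t',s['time_s'])
E
python3 - <<'E'
from h import *
P=np.load('top0.npz')['P']
Q=P.reshape(-1,3);rim=Q[(Q[:,2]>.024)&(Q[:,2]<.032)];c=np.array([.5435,-.293])
for _ in range(6):
    dd=np.hypot(*(rim[:,:2]-c[:2]).T);k=(dd<.047)&(dd>.033);c=circ(rim[k][:,:2])
print('violet',c,k.sum())
to(.488,-.159,.20)
E
```

```text
violet [ 0.5476 -0.2876  0.0395] 286
tool shift [ 0.3997 -0.2028  0.0311] pos [ 0.1863 -0.4905  0.2307] open 0.08559573998473302 t 0.1
```

```bash
python3 -m inch '[[1,0.03,-0.015,0,0,0,0],[1,0.066,-0.034,0,0,0,0],[1,0.10,-0.051,0,0,0,0],[1,0.14,-0.071,0,0,0,0],[1,0.18,-0.091,0,0,0,0],[1,0.22,-0.112,0,0,0,0],[1,0.26,-0.132,0,0,0,0],[1,0.30,-0.152,0,0,0,0],[1,0.34,-0.172,0,0,0,0],[1,0.37,-0.188,0.01,0,0,0],[1,0.39,-0.198,0.02,0,0,0],[1,0.4,-0.203,0.03,0,0,0]]'; python3 - <<'E'
from h import *
to(.488,-.159,.078)
shot('top','top1.png');shot('scene','sc1.png')
E
```

```text
time_s: 1.3
tool_pos: [0.4891, -0.1574, 0.2005]
tool_rot: [[0.934, 0.357, -0.0], [0.357, -0.934, 0.0], [-0.0, -0.0, -1.0]]
ft_force: [-0.8, -0.6, -0.6]
opening: 0.085
finger_force: 0.0
tool shift [-0.0016  0.0012  0.1225] pos [ 0.4891 -0.1574  0.2005] open 0.08502665655281762 t 1.3
```

View pics/sc1.png

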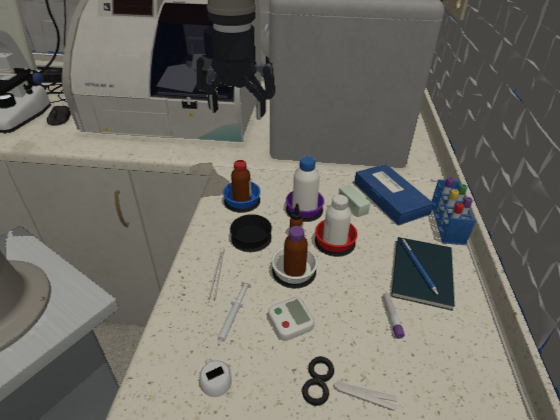

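The scene is now clear. Caps are at red (240,165), blue (307,163), white (340,202) and violet (296,234). The gripper hangs at (235,100), above the red bottle. I'll cross-check the caps from this second view and project the TCP.

```bash
python3 - <<'E'
from h import *
im=shot('scene');P=cloud(im)
for n,(u,v),b in [('red',(240,165),.098),('blue',(307,163),.125),('white',(340,202),.105),('violet',(296,234),.098)]:
    Q=P[v-10:v+10,u-12:u+12].reshape(-1,3);t=Q[(Q[:,2]>b+.001)&(Q[:,2]<b+.012)]
    cc,rr=cv2.minEnclosingCircle((t[:,:2]*1000).astype(np.float32));print(n,cc,rr,np.percentile(t[:,2],95),len(t))
f=210/np.tan(np.radians(im['fovy'])/2)
for X in [r.get_state()['tool_pos'],(.488,-.159,.103)]:
    p=np.array(im['attitude']).T@(np.array(X)-im['origin']);print(im['cx']-f*p[0]/p[2],im['cy']+f*p[1]/p[2])
E
```

```text
red (490.00927734375, -160.01828002929688) 14.34673023223877 0.1044093391386928 87
blue (547.2457275390625, -288.2710266113281) 16.313026428222656 0.13138587793508938 130
white (499.34991455078125, -392.66619873046875) 14.942085266113281 0.11158442752597514 141
violet (385.9225158691406, -372.5952453613281) 13.799006462097168 0.10444651088113611 148
237.2038017694507 120.81337264810841
239.72983982631294 163.04233283175347
```

```bash
python3 -m inch '[[1,-0.001,0.001,0.025,0,0,0],[1,-0.002,0.001,0.05,0,0,0],[1,-0.002,0.001,0.07,0,0,0],[1,-0.002,0.001,0.085,0,0,0],[1,-0.002,0.001,0.1,0,0,0],[1,-0.002,0.001,0.11,0,0,0],[1,-0.002,0.001,0.115,0,0,0],[1,-0.002,0.001,0.115,0,0,0]]'; python3 -c "
from h import *
to(.488,-.159,.078);shot('scene','sc2.png')
c=cv2.imread('pics/sc2.png')[60:260,150:390];cv2.imwrite('pics/sc2c.png',cv2.resize(c,None,fx=3,fy=3))"
```

```text
time_s: 2.25
tool_pos: [0.4864, -0.1613, 0.0862]
tool_rot: [[0.935, 0.354, -0.0], [0.354, -0.935, 0.0], [-0.0, -0.0, -1.0]]
ft_force: [0.0, -0.2, -0.3]
opening: 0.0855
finger_force: 0.0
tool shift [ 0.0023 -0.0016  0.0082] pos [ 0.4864 -0.1613  0.0862] open 0.08545282197207811 t 2.25
```

View pics/sc2c.png

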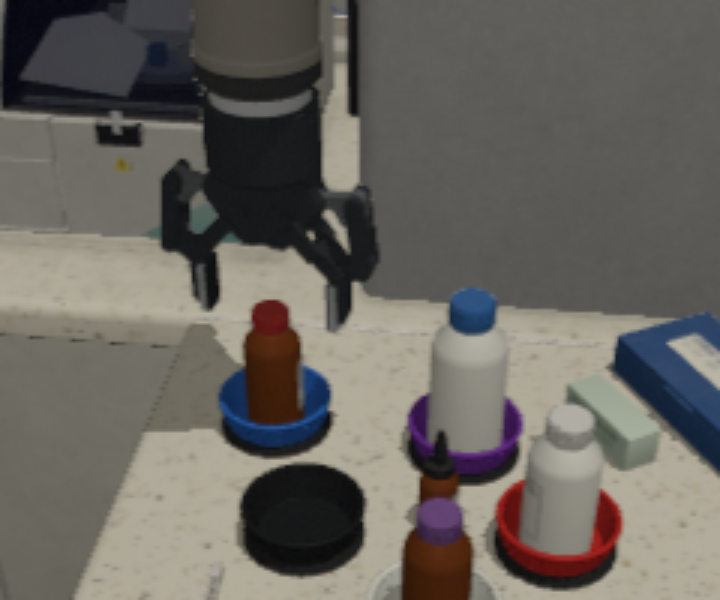

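Both views agree, and the fingers straddle the red cap. Lower 8 mm, close, and lift.

```bash
python3 -m inch '[[1,0.002,-0.001,0.004,0,0,0],[1,0.002,-0.001,0.008,0,0,0],[-1,0.002,-0.001,0.008,0,0,0],[-1,0.002,-0.001,0.008,0,0,0],[-1,0.002,-0.001,0.008,0,0,0],[-1,0.002,-0.001,0.008,0,0,0],[-1,0.002,-0.001,0.008,0,0,0],[-1,0.002,-0.001,0.008,0,0,0],[-1,0.002,-0.001,0.008,0,0,0]]'
```

```text
time_s: 3.2
tool_pos: [0.4891, -0.1594, 0.0803]
tool_rot: [[0.935, 0.355, 0.003], [0.355, -0.935, -0.001], [0.002, 0.002, -1.0]]
ft_force: [-2.0, 1.7, 14.5]
opening: 0.0275
finger_force: 49.4
```

```bash
python3 -m inch '[[-1,0,0,-0.01,0,0,0],[-1,0,0,-0.025,0,0,0],[-1,0,0,-0.045,0,0,0],[-1,0,0,-0.06,0,0,0],[-1,0,0,-0.07,0,0,0],[-1,0,0,-0.07,0,0,0]]'; python3 -c "
from h import *
to(.4076,-.2514,.152)"
```

```text
time_s: 3.8
tool_pos: [0.4889, -0.1594, 0.1495]
tool_rot: [[0.935, 0.355, 0.002], [0.355, -0.935, -0.001], [0.002, 0.002, -1.0]]
ft_force: [-0.7, 0.7, -0.9]
opening: 0.0249
finger_force: 64.6
tool shift [-0.1087  0.0571 -0.0025] pos [ 0.4889 -0.1594  0.1495] open 0.024856869989842722 t 3.8
```

```bash
python3 -m inch '[[-1,-0.012,0.006,0,0,0,0],[-1,-0.032,0.017,0,0,0,0],[-1,-0.055,0.029,0,0,0,0],[-1,-0.077,0.041,0,0,0,0],[-1,-0.095,0.05,0,0,0,0],[-1,-0.105,0.055,0,0,0,0],[-1,-0.109,0.057,0,0,0,0],[-1,-0.109,0.057,0,0,0,0],[-1,-0.109,0.057,0,0,0,0]]'; python3 -c "
from h import *
to(.4076,-.2514,.08);shot('scene','sc3.png')
c=cv2.imread('pics/sc3.png')[60:260,150:390];cv2.imwrite('pics/sc3c.png',cv2.resize(c,None,fx=3,fy=3))"
```

```text
time_s: 4.7
tool_pos: [0.4068, -0.2507, 0.1481]
tool_rot: [[0.935, 0.355, -0.0], [0.355, -0.935, 0.0], [0.0, -0.0, -1.0]]
ft_force: [-0.8, 0.4, -1.0]
opening: 0.025
finger_force: 64.6
tool shift [0.0005 0.001  0.0681] pos [ 0.4068 -0.2507  0.1481] open 0.02504131731972743 t 4.7
```

View pics/sc3c.png

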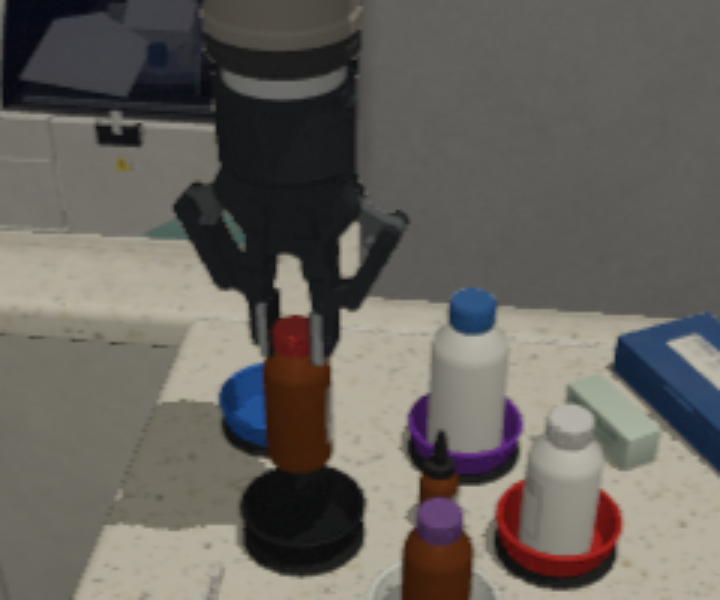

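The red bottle hangs upright over the black spare stand (crop pixel (300,400)). Lower and release.

```bash
python3 -m inch '[[-1,0,0,0.015,0,0,0],[-1,0,0,0.032,0,0,0],[-1,0,0,0.048,0,0,0],[-1,0,0,0.058,0,0,0],[-1,0,0,0.064,0,0,0],[-1,0,0,0.068,0,0,0],[-1,0,0,0.069,0,0,0],[-1,0,0,0.069,0,0,0]]'
```

```text
time_s: 5.55
tool_pos: [0.4073, -0.251, 0.0824]
tool_rot: [[0.935, 0.355, 0.002], [0.355, -0.935, -0.001], [0.001, 0.002, -1.0]]
ft_force: [-6.6, 6.2, 28.2]
opening: 0.0251
finger_force: 70.6
```

```bash
python3 -m inch '[[0,0,0,-0.001,0,0,0],[1,0,0,-0.002,0,0,0],[1,0,0,-0.002,0,0,0],[1,0,0,-0.002,0,0,0],[1,0,0,-0.015,0,0,0],[1,0,0,-0.04,0,0,0],[1,0,0,-0.07,0,0,0],[1,0,0,-0.095,0,0,0],[1,0,0,-0.11,0,0,0],[1,0,0,-0.11,0,0,0]]'; python3 -c "
from h import *
to(.547,-.288,.187);measure(cloud(shot('top')))"
```

```text
time_s: 6.55
tool_pos: [0.4075, -0.2519, 0.1911]
tool_rot: [[0.935, 0.355, 0.003], [0.355, -0.935, -0.003], [0.002, 0.004, -1.0]]
ft_force: [0.5, -0.4, -1.0]
opening: 0.0859
finger_force: 0.0
tool shift [0.1176 0.0833 0.0046] pos [ 0.4075 -0.2519  0.1911] open 0.08593614546139877 t 6.55h.py:15: RuntimeWarning: Mean of empty slice.
  c0=np.r_[xy.mean(0),0.03]
  ret = um.true_divide(
Traceback (most recent call last):
  File "h.py", line 26, in measure
    dd=np.hypot(*(rim[:,:2]-c[:2]).T); k=(dd<.046)&(dd>.034); c=circ(rim[k][:,:2])
                                                                ~~~~^^^^^^^^^^^^^^
  File "h.py", line 16, in circ
    s=least_squares(lambda p:np.hypot(*(xy-p[:2]).T)-p[2],c0,loss='soft_l1',f_scale=.001).x
      ~~~~~~~~~~~~~^^^^^^^^^^^^^^^^^^^^^^^^^^^^^^^^^^^^^^^^^^^^^^^^^^^^^^^^^^^^^^^^^^^^^^
ValueError: Initial guess is outside of provided bounds
```

```bash
python3 -m inch '[[1,0.015,0.011,0,0,0,0],[1,0.04,0.029,0,0,0,0],[1,0.067,0.047,0,0,0,0],[1,0.09,0.064,0,0,0,0],[1,0.108,0.077,0,0,0,0],[1,0.118,0.083,0,0,0,0],[1,0.118,0.083,0,0,0,0],[1,0.118,0.083,0.02,0,0,0],[1,0.118,0.083,0.045,0,0,0],[1,0.118,0.083,0.062,0,0,0],[1,0.118,0.083,0.072,0,0,0],[1,0.118,0.083,0.072,0,0,0]]'; python3 -c "
from h import *
to(.547,-.288,.104);shot('scene','sc4.png')
c=cv2.imread('pics/sc4.png')[60:260,200:440];cv2.imwrite('pics/sc4c.png',cv2.resize(c,None,fx=3,fy=3))"
```

```text
time_s: 7.8
tool_pos: [0.545, -0.2861, 0.1153]
tool_rot: [[0.935, 0.355, -0.003], [0.355, -0.935, 0.002], [-0.002, -0.003, -1.0]]
ft_force: [0.3, -0.1, -0.6]
opening: 0.0851
finger_force: 0.0
tool shift [0.0013 0.0025 0.0113] pos [ 0.545  -0.2861  0.1153] open 0.08510936942506679 t 7.8
```

View pics/sc4c.png

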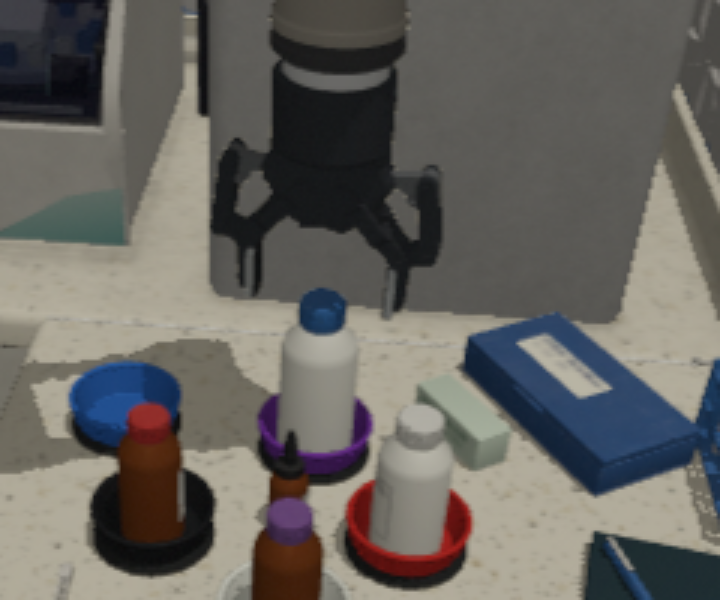

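Red stands in the spare, and the gripper is over the blue cap (crop (322,310)). Grip it and lift.

```bash
python3 -m inch '[[1,0.001,0.002,0.006,0,0,0],[1,0.001,0.002,0.011,0,0,0],[-1,0.001,0.002,0.011,0,0,0],[-1,0.001,0.002,0.011,0,0,0],[-1,0.001,0.002,0.011,0,0,0],[-1,0.001,0.002,0.011,0,0,0],[-1,0.001,0.002,0.011,0,0,0],[-1,0.001,0.002,0.011,0,0,0],[-1,0.001,0.002,0.011,0,0,0],[-1,0.001,0.002,0.005,0,0,0],[-1,0.001,0.002,-0.005,0,0,0]]';  python3 -m inch '[[-1,0,0,-0.02,0,0,0],[-1,0,0,-0.04,0,0,0],[-1,0,0,-0.065,0,0,0],[-1,0,0,-0.085,0,0,0],[-1,0,0,-0.095,0,0,0],[-1,0,0,-0.095,0,0,0]]';python3 -c "
from h import *
to(.4884,-.1585,.2)"
```

```text
time_s: 8.95
tool_pos: [0.5475, -0.288, 0.1217]
tool_rot: [[0.935, 0.355, -0.002], [0.355, -0.935, 0.001], [-0.001, -0.002, -1.0]]
ft_force: [0.4, -0.1, -2.5]
opening: 0.0303
finger_force: 59.7
time_s: 9.55
tool_pos: [0.5486, -0.2887, 0.219]
tool_rot: [[0.935, 0.355, 0.003], [0.355, -0.935, -0.002], [0.002, 0.003, -1.0]]
ft_force: [0.3, -0.6, -2.4]
opening: 0.0304
finger_force: 59.8
tool shift [-0.0101 -0.1431  0.0185] pos [ 0.5486 -0.2887  0.219 ] open 0.030428949983235205 t 9.55
```

```bash
python3 -m inch '[[-1,-0.001,-0.015,0,0,0,0],[-1,-0.003,-0.038,0,0,0,0],[-1,-0.005,-0.064,0,0,0,0],[-1,-0.007,-0.09,0,0,0,0],[-1,-0.008,-0.115,0,0,0,0],[-1,-0.01,-0.133,0,0,0,0],[-1,-0.01,-0.142,0,0,0,0],[-1,-0.01,-0.143,0,0,0,0],[-1,-0.01,-0.143,0,0,0,0],[-1,-0.01,-0.143,0.015,0,0,0],[-1,-0.01,-0.143,0.035,0,0,0],[-1,-0.01,-0.143,0.05,0,0,0]]';python3 -c "
from h import *
to(.4884,-.1585,.106);shot('scene','sc5.png')
c=cv2.imread('pics/sc5.png')[60:260,150:390];cv2.imwrite('pics/sc5c.png',cv2.resize(c,None,fx=3,fy=3))"
```

```text
time_s: 10.75
tool_pos: [0.488, -0.1591, 0.166]
tool_rot: [[0.935, 0.354, -0.001], [0.354, -0.935, -0.0], [-0.001, -0.0, -1.0]]
ft_force: [-0.6, 0.5, -2.5]
opening: 0.0303
finger_force: 60.0
tool shift [ 0.0006 -0.0004  0.06  ] pos [ 0.488  -0.1591  0.166 ] open 0.03031605942710752 t 10.75
```

View pics/sc5c.png

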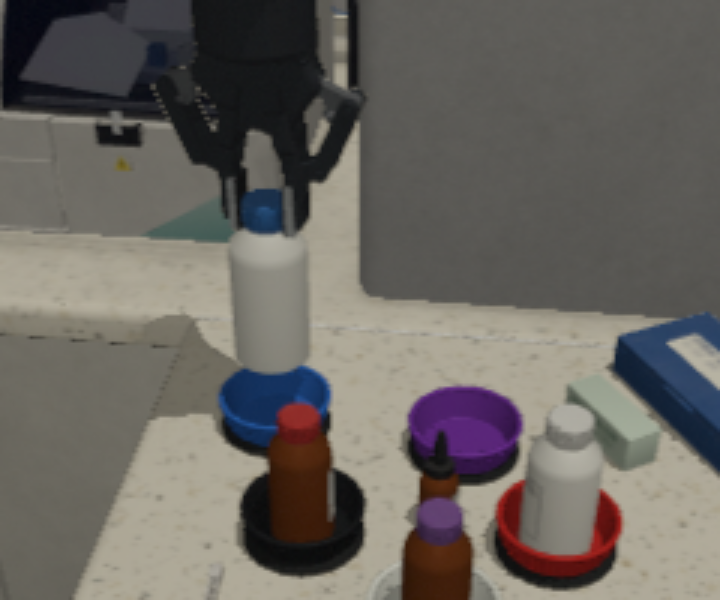

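The blue bottle is upright over the blue stand (crop (272,370)). Lower it, release, and retreat.

```bash
python3 -m inch '[[-1,0,0,0.015,0,0,0],[-1,0,0,0.03,0,0,0],[-1,0,0,0.043,0,0,0],[-1,0,0,0.052,0,0,0],[-1,0,0,0.057,0,0,0],[-1,0,0,0.06,0,0,0],[-1,0,0,0.06,0,0,0],[-1,0,0,0.06,0,0,0]]'
```

```text
time_s: 11.6
tool_pos: [0.4882, -0.1584, 0.1078]
tool_rot: [[0.935, 0.355, 0.001], [0.355, -0.935, -0.001], [0.001, 0.001, -1.0]]
ft_force: [0.1, -0.9, -3.0]
opening: 0.0304
finger_force: 60.3
```

```bash
python3 -m inch '[[-1,0,0,0.001,0,0,0],[-1,0,0,0.002,0,0,0],[-1,0,0,0.003,0,0,0],[-1,0,0,0.003,0,0,0]]'
```

```text
time_s: 12.0
tool_pos: [0.4889, -0.1583, 0.1069]
tool_rot: [[0.935, 0.355, 0.003], [0.355, -0.935, -0.001], [0.003, 0.002, -1.0]]
ft_force: [-3.9, 1.8, 16.2]
opening: 0.0305
finger_force: 63.0
```

```bash
python3 -m inch '[[0,0,0,-0.001,0,0,0],[1,0,0,-0.002,0,0,0],[1,0,0,-0.002,0,0,0],[1,0,0,-0.002,0,0,0],[1,0,0,-0.015,0,0,0],[1,0,0,-0.04,0,0,0],[1,0,0,-0.065,0,0,0],[1,0,0,-0.08,0,0,0],[1,0,0,-0.08,0,0,0]]'; python3 -c "
from h import *
to(.3855,-.373,.185)"
```

```text
time_s: 12.9
tool_pos: [0.489, -0.1587, 0.1862]
tool_rot: [[0.935, 0.355, 0.004], [0.355, -0.935, -0.002], [0.003, 0.003, -1.0]]
ft_force: [0.4, -0.5, -0.8]
opening: 0.0851
finger_force: 0.0
tool shift [-0.1728  0.1636  0.0012] pos [ 0.489  -0.1587  0.1862] open 0.08511322444579808 t 12.9
```

```bash
python3 -m inch '[[1,-0.014,0.013,0,0,0,0],[1,-0.036,0.034,0,0,0,0],[1,-0.06,0.057,0,0,0,0],[1,-0.086,0.081,0,0,0,0],[1,-0.112,0.106,0,0,0,0],[1,-0.136,0.129,0,0,0,0],[1,-0.156,0.148,0,0,0,0],[1,-0.168,0.159,0,0,0,0],[1,-0.173,0.164,0,0,0,0],[1,-0.173,0.164,0,0,0,0],[1,-0.173,0.164,0.02,0,0,0],[1,-0.173,0.164,0.045,0,0,0]]'; python3 -m inch '[[1,0,0,0.02,0,0,0],[1,0,0,0.04,0,0,0],[1,0,0,0.05,0,0,0],[1,0,0,0.055,0,0,0],[1,0,0,0.055,0,0,0]]'; python3 -c "
from h import *
to(.3855,-.373,.079);shot('scene','sc6.png')
c=cv2.imread('pics/sc6.png')[110:310,180:420];cv2.imwrite('pics/sc6c.png',cv2.resize(c,None,fx=3,fy=3))"
```

```text
time_s: 14.1
tool_pos: [0.3856, -0.3722, 0.1397]
tool_rot: [[0.934, 0.356, 0.002], [0.356, -0.934, -0.002], [0.001, 0.002, -1.0]]
ft_force: [0.2, -0.5, 0.9]
opening: 0.0853
finger_force: 0.0
time_s: 14.6
tool_pos: [0.3847, -0.3724, 0.0842]
tool_rot: [[0.935, 0.356, -0.0], [0.356, -0.935, 0.0], [-0.0, -0.0, -1.0]]
ft_force: [1.2, -0.1, 0.2]
opening: 0.0853
finger_force: 0.0
tool shift [0.0005 0.0009 0.0052] pos [ 0.3847 -0.3724  0.0842] open 0.08526676489557336 t 14.6
```

View pics/sc6c.png

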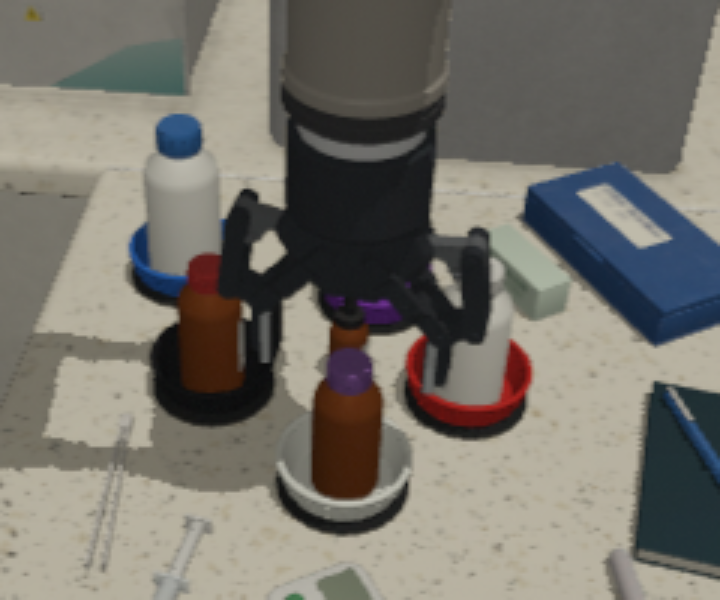

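The gripper straddles the violet cap (crop (348,372)), and blue is seated in its own stand. Grip and lift.

```bash
python3 -m inch '[[1,0.001,0.001,0.004,0,0,0],[-1,0.001,0.001,0.004,0,0,0],[-1,0.001,0.001,0.004,0,0,0],[-1,0.001,0.001,0.004,0,0,0],[-1,0.001,0.001,0.004,0,0,0],[-1,0.001,0.001,0.004,0,0,0],[-1,0.001,0.001,0.004,0,0,0],[-1,0.001,0.001,0.004,0,0,0],[-1,0.001,0.001,-0.002,0,0,0],[-1,0.001,0.001,-0.012,0,0,0]]';  python3 -m inch '[[-1,0,0,-0.02,0,0,0],[-1,0,0,-0.045,0,0,0],[-1,0,0,-0.07,0,0,0],[-1,0,0,-0.09,0,0,0],[-1,0,0,-0.1,0,0,0],[-1,0,0,-0.1,0,0,0]]';python3 -c "
from h import *
to(.5476,-.288,.2)"
```

```text
time_s: 15.65
tool_pos: [0.3853, -0.3731, 0.0962]
tool_rot: [[0.935, 0.355, -0.001], [0.355, -0.935, 0.001], [-0.001, -0.001, -1.0]]
ft_force: [-0.5, -0.6, -2.9]
opening: 0.0248
finger_force: 59.4
time_s: 16.25
tool_pos: [0.3861, -0.3741, 0.1979]
tool_rot: [[0.935, 0.355, 0.002], [0.355, -0.935, -0.003], [0.001, 0.003, -1.0]]
ft_force: [-0.2, 0.6, -1.7]
opening: 0.0252
finger_force: 59.5
tool shift [ 0.1815 -0.0231 -0.002 ] pos [ 0.3861 -0.3741  0.1979] open 0.025232086941981067 t 16.25
```

```bash
python3 -m inch '[[-1,0.015,-0.002,0,0,0,0],[-1,0.04,-0.005,0,0,0,0],[-1,0.066,-0.008,0,0,0,0],[-1,0.093,-0.012,0,0,0,0],[-1,0.12,-0.015,0,0,0,0],[-1,0.145,-0.018,0,0,0,0],[-1,0.165,-0.021,0,0,0,0],[-1,0.177,-0.023,0,0,0,0],[-1,0.182,-0.023,0,0,0,0],[-1,0.182,-0.023,0,0,0,0],[-1,0.182,-0.023,0.02,0,0,0],[-1,0.182,-0.023,0.045,0,0,0]]';python3 -c "
from h import *
to(.5476,-.288,.082);shot('scene','sc7.png')
c=cv2.imread('pics/sc7.png')[110:310,180:420];cv2.imwrite('pics/sc7c.png',cv2.resize(c,None,fx=3,fy=3))"
```

```text
time_s: 17.45
tool_pos: [0.5476, -0.2885, 0.152]
tool_rot: [[0.935, 0.354, 0.002], [0.354, -0.935, -0.002], [0.001, 0.003, -1.0]]
ft_force: [-0.1, -0.5, -1.4]
opening: 0.0255
finger_force: 59.5
tool shift [ 0.0001 -0.0006  0.07  ] pos [ 0.5476 -0.2885  0.152 ] open 0.02548647758357535 t 17.45
```

View pics/sc7c.png

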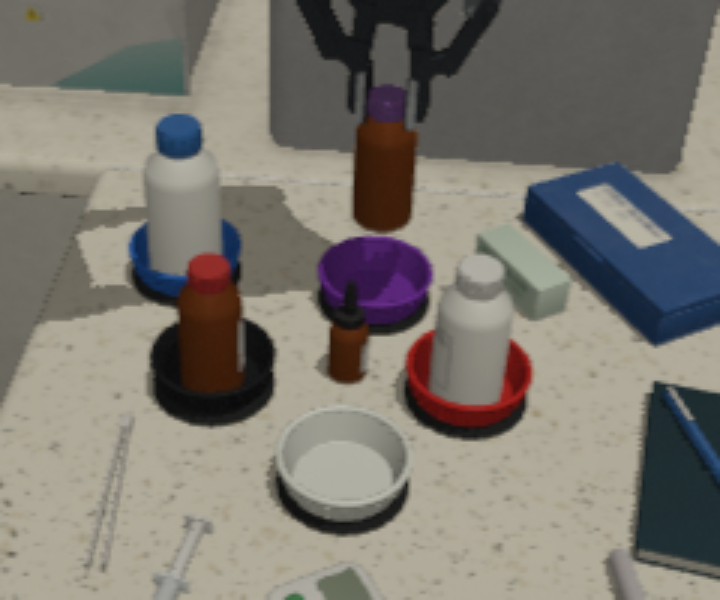

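The violet bottle is upright over its own stand (crop (375,275)), and the dropper at (348,345) is undisturbed.

```bash
python3 -m inch '[[-1,0,0,0.012,0,0,0],[-1,0,0,0.03,0,0,0],[-1,0,0,0.047,0,0,0],[-1,0,0,0.059,0,0,0],[-1,0,0,0.066,0,0,0],[-1,0,0,0.07,0,0,0],[-1,0,0,0.072,0,0,0],[-1,0,0,0.073,0,0,0],[-1,0,0,0.073,0,0,0]]'
```

```text
time_s: 18.4
tool_pos: [0.5484, -0.2876, 0.0815]
tool_rot: [[0.935, 0.355, 0.003], [0.355, -0.935, -0.002], [0.002, 0.002, -1.0]]
ft_force: [-4.9, 4.1, 13.2]
opening: 0.0252
finger_force: 62.9
```

```bash
python3 -m inch '[[0,0,0,-0.001,0,0,0],[0.5,0,0,-0.002,0,0,0],[0.5,0,0,-0.002,0,0,0],[0.5,0,0,-0.002,0,0,0],[0.5,0,0,-0.015,0,0,0],[0.5,0,0,-0.04,0,0,0],[0.5,0,0,-0.07,0,0,0],[0.5,0,0,-0.09,0,0,0],[0.5,0,0,-0.1,0,0,0],[0.5,0,0,-0.1,0,0,0]]'; python3 -c "
from h import *
to(.4993,-.3927,.175)"
```

```text
time_s: 19.4
tool_pos: [0.5483, -0.2878, 0.1802]
tool_rot: [[0.935, 0.355, 0.003], [0.355, -0.935, -0.002], [0.002, 0.003, -1.0]]
ft_force: [-0.0, -0.0, 0.1]
opening: 0.064
finger_force: 0.0
tool shift [-0.083   0.0807  0.0053] pos [ 0.5483 -0.2878  0.1802] open 0.06404006365225995 t 19.4
```

```bash
python3 -m inch '[[0.5,-0.012,0.011,0,0,0,0],[0.5,-0.03,0.029,0,0,0,0],[0.5,-0.05,0.048,0,0,0,0],[0.5,-0.068,0.066,0,0,0,0],[0.5,-0.079,0.077,0,0,0,0],[0.5,-0.083,0.081,0,0,0,0],[0.5,-0.083,0.081,0.01,0,0,0],[0.5,-0.083,0.081,0.03,0,0,0],[0.5,-0.083,0.081,0.055,0,0,0],[0.5,-0.083,0.081,0.075,0,0,0],[0.5,-0.083,0.081,0.085,0,0,0],[0.5,-0.083,0.081,0.085,0,0,0]]';  python3 -c "
from h import *
to(.4993,-.3927,.086);shot('scene','sc8.png')
c=cv2.imread('pics/sc8.png')[110:310,180:420];cv2.imwrite('pics/sc8c.png',cv2.resize(c,None,fx=3,fy=3))"
```

```text
time_s: 20.6
tool_pos: [0.4985, -0.3909, 0.0913]
tool_rot: [[0.935, 0.356, -0.003], [0.356, -0.935, 0.003], [-0.001, -0.003, -1.0]]
ft_force: [-0.6, 0.4, 0.5]
opening: 0.0641
finger_force: 0.0
tool shift [0.0002 0.002  0.0053] pos [ 0.4985 -0.3909  0.0913] open 0.06411666354873023 t 20.6
```

View pics/sc8c.png

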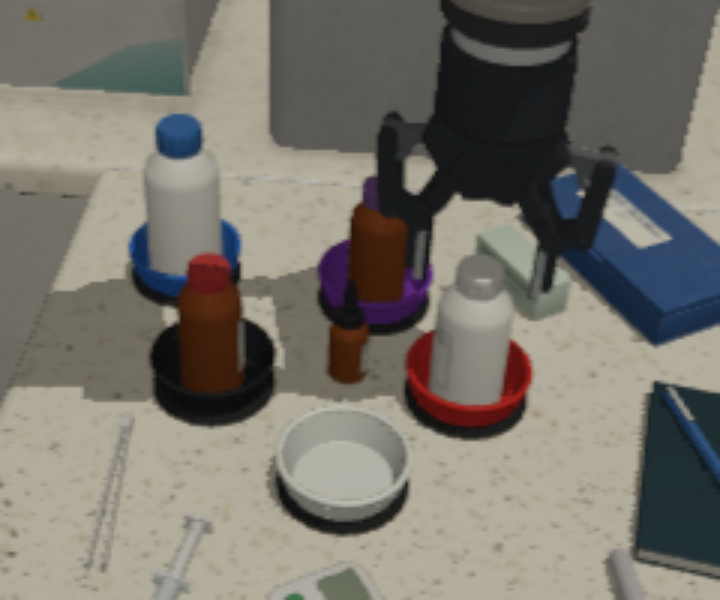

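Violet is seated, and the gripper straddles the white cap (crop (482,275)), clear of the dropper. Grip and lift.

```bash
python3 -m inch '[[0.5,0,0.002,0.005,0,0,0],[-1,0,0.002,0.005,0,0,0],[-1,0,0.002,0.005,0,0,0],[-1,0,0.002,0.005,0,0,0],[-1,0,0.002,0.005,0,0,0],[-1,0,0.002,0.005,0,0,0],[-1,0,0.002,0.005,0,0,0],[-1,0,0.002,0.005,0,0,0],[-1,0,0.002,-0.001,0,0,0],[-1,0,0.002,-0.012,0,0,0]]';  python3 -m inch '[[-1,0,0,-0.02,0,0,0],[-1,0,0,-0.045,0,0,0],[-1,0,0,-0.07,0,0,0],[-1,0,0,-0.09,0,0,0],[-1,0,0,-0.1,0,0,0],[-1,0,0,-0.1,0,0,0]]';python3 -c "
from h import *
to(.3851,-.3725,.203)"
```

```text
time_s: 21.65
tool_pos: [0.499, -0.3941, 0.1049]
tool_rot: [[0.935, 0.355, -0.002], [0.355, -0.935, 0.001], [-0.001, -0.002, -1.0]]
ft_force: [-0.3, -0.5, -2.1]
opening: 0.0275
finger_force: 60.3
time_s: 22.25
tool_pos: [0.5, -0.395, 0.2072]
tool_rot: [[0.935, 0.355, 0.002], [0.355, -0.935, -0.003], [0.001, 0.003, -1.0]]
ft_force: [-0.3, 0.1, -2.3]
opening: 0.0276
finger_force: 60.4
tool shift [-0.0994 -0.0618  0.0038] pos [ 0.5    -0.395   0.2072] open 0.027551141118165805 t 22.25
```

```bash
python3 -m inch '[[-1,-0.012,-0.007,0,0,0,0],[-1,-0.031,-0.019,0,0,0,0],[-1,-0.053,-0.033,0,0,0,0],[-1,-0.074,-0.046,0,0,0,0],[-1,-0.09,-0.056,0,0,0,0],[-1,-0.098,-0.061,0,0,0,0],[-1,-0.099,-0.062,0,0,0,0],[-1,-0.099,-0.062,0,0,0,0],[-1,-0.099,-0.062,0.02,0,0,0],[-1,-0.099,-0.062,0.04,0,0,0],[-1,-0.099,-0.062,0.05,0,0,0]]';python3 -c "
from h import *
to(.3851,-.372,.09);shot('scene','sc9.png')
c=cv2.imread('pics/sc9.png')[110:310,180:420];cv2.imwrite('pics/sc9c.png',cv2.resize(c,None,fx=3,fy=3))"
```

```text
time_s: 23.35
tool_pos: [0.3853, -0.3711, 0.1535]
tool_rot: [[0.935, 0.355, -0.001], [0.355, -0.935, 0.002], [-0.001, -0.002, -1.0]]
ft_force: [0.0, 0.8, -2.5]
opening: 0.0276
finger_force: 60.5
tool shift [-0.0004  0.001   0.0635] pos [ 0.3853 -0.3711  0.1535] open 0.0275519028657689 t 23.35
```

View pics/sc9c.png

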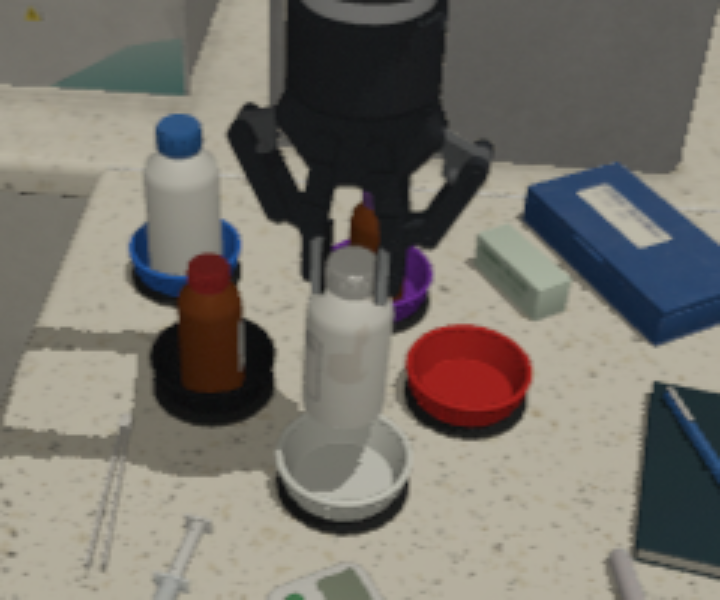

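The white bottle is upright over the white stand (crop (345,460)). Lower it.

```bash
python3 -m inch '[[-1,0,0.001,0.015,0,0,0],[-1,0,0.001,0.032,0,0,0],[-1,0,0.001,0.046,0,0,0],[-1,0,0.001,0.055,0,0,0],[-1,0,0.001,0.06,0,0,0],[-1,0,0.001,0.063,0,0,0],[-1,0,0.001,0.064,0,0,0],[-1,0,0.001,0.065,0,0,0],[-1,0,0.001,0.065,0,0,0]]'
```

```text
time_s: 24.3
tool_pos: [0.3855, -0.3727, 0.0907]
tool_rot: [[0.935, 0.355, 0.0], [0.355, -0.935, -0.001], [0.0, 0.001, -1.0]]
ft_force: [0.6, -0.6, -1.5]
opening: 0.028
finger_force: 60.5
```

```bash
python3 -m inch '[[-1,0,0,0.002,0,0,0],[-1,0,0,0.003,0,0,0],[-1,0,0,0.004,0,0,0],[-1,0,0,0.004,0,0,0]]'
```

```text
time_s: 24.7
tool_pos: [0.3861, -0.373, 0.0892]
tool_rot: [[0.935, 0.355, 0.002], [0.355, -0.935, -0.002], [0.001, 0.003, -1.0]]
ft_force: [-2.4, 6.3, 19.7]
opening: 0.0271
finger_force: 64.2
```

Contact made. Release, then go to the red bottle in the spare stand.

```bash
python3 -m inch '[[0,0,0,-0.001,0,0,0],[0.6,0,0,-0.002,0,0,0],[0.6,0,0,-0.002,0,0,0],[0.6,0,0,-0.002,0,0,0],[0.6,0,0,-0.015,0,0,0],[0.6,0,0,-0.04,0,0,0],[0.6,0,0,-0.065,0,0,0],[0.6,0,0,-0.085,0,0,0],[0.6,0,0,-0.085,0,0,0],[0.6,0,0,-0.085,0,0,0]]'; python3 -c "
from h import *
to(.4075,-.2515,.172)"
```

```text
time_s: 25.7
tool_pos: [0.3852, -0.3724, 0.1709]
tool_rot: [[0.935, 0.355, -0.0], [0.355, -0.935, 0.0], [-0.0, -0.0, -1.0]]
ft_force: [-0.6, -0.4, -0.5]
opening: 0.0679
finger_force: 0.0
tool shift [ 0.0638 -0.1051 -0.0011] pos [ 0.3852 -0.3724  0.1709] open 0.06788090809645239 t 25.7
```

```bash
python3 -m inch '[[0.6,0.008,-0.013,0,0,0,0],[0.6,0.022,-0.036,0,0,0,0],[0.6,0.038,-0.062,0,0,0,0],[0.6,0.052,-0.086,0,0,0,0],[0.6,0.061,-0.1,0,0,0,0],[0.6,0.064,-0.105,0,0,0,0],[0.6,0.064,-0.105,0.005,0,0,0],[0.6,0.064,-0.105,0.025,0,0,0],[0.6,0.064,-0.105,0.05,0,0,0],[0.6,0.064,-0.105,0.07,0,0,0],[0.6,0.064,-0.105,0.083,0,0,0],[0.6,0.064,-0.105,0.083,0,0,0]]';  python3 -c "
from h import *
to(.4075,-.2515,.081);shot('scene','sc10.png')
c=cv2.imread('pics/sc10.png')[110:310,180:420];cv2.imwrite('pics/sc10c.png',cv2.resize(c,None,fx=3,fy=3))"
```

```text
time_s: 26.9
tool_pos: [0.4065, -0.2514, 0.086]
tool_rot: [[0.935, 0.354, -0.004], [0.354, -0.935, 0.003], [-0.002, -0.004, -1.0]]
ft_force: [-0.2, -0.6, -0.1]
opening: 0.0684
finger_force: 0.0
tool shift [0.0009 0.0004 0.005 ] pos [ 0.4065 -0.2514  0.086 ] open 0.06835799817007332 t 26.9
```

View pics/sc10c.png

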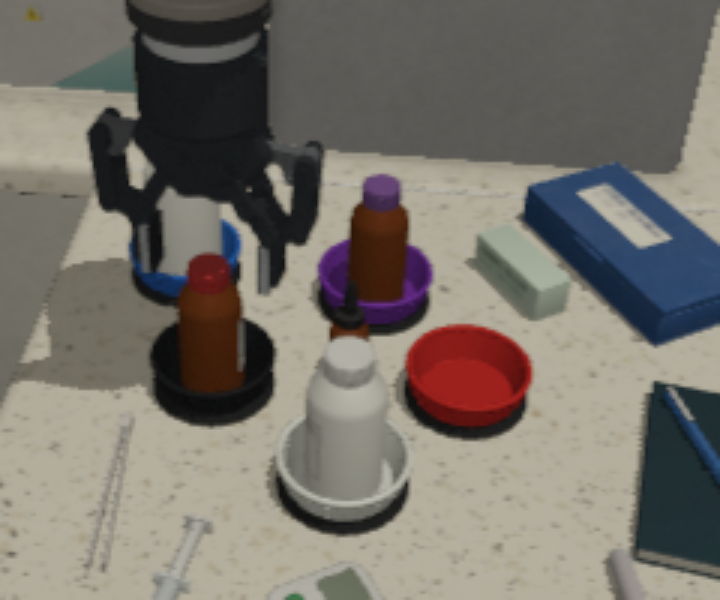

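White is seated, and the gripper straddles the red cap (crop (208,272)). Grip and lift.

```bash
python3 -m inch '[[0.6,0.001,0,0.004,0,0,0],[-1,0.001,0,0.004,0,0,0],[-1,0.001,0,0.004,0,0,0],[-1,0.001,0,0.004,0,0,0],[-1,0.001,0,0.004,0,0,0],[-1,0.001,0,0.004,0,0,0],[-1,0.001,0,0.004,0,0,0],[-1,0.001,0,0.004,0,0,0],[-1,0.001,0,-0.002,0,0,0],[-1,0.001,0,-0.012,0,0,0]]';  python3 -m inch '[[-1,0,0,-0.02,0,0,0],[-1,0,0,-0.045,0,0,0],[-1,0,0,-0.07,0,0,0],[-1,0,0,-0.09,0,0,0],[-1,0,0,-0.105,0,0,0],[-1,0,0,-0.11,0,0,0],[-1,0,0,-0.11,0,0,0]]';python3 -c "
from h import *
to(.4991,-.393,.207)"
```

```text
time_s: 27.95
tool_pos: [0.4084, -0.251, 0.1003]
tool_rot: [[0.935, 0.355, -0.001], [0.355, -0.935, 0.001], [-0.001, -0.001, -1.0]]
ft_force: [-0.7, -0.6, -1.1]
opening: 0.0245
finger_force: 58.9
time_s: 28.65
tool_pos: [0.409, -0.2514, 0.211]
tool_rot: [[0.935, 0.355, 0.001], [0.355, -0.935, -0.001], [0.001, 0.001, -1.0]]
ft_force: [-0.4, -0.9, -2.3]
opening: 0.0242
finger_force: 58.9
tool shift [0.034  0.1643 0.0043] pos [ 0.409  -0.2514  0.211 ] open 0.024168673374683237 t 28.65
```

```bash
python3 -m inch '[[-1,0.003,0.014,0,0,0,0],[-1,0.008,0.038,0,0,0,0],[-1,0.014,0.065,0,0,0,0],[-1,0.02,0.093,0,0,0,0],[-1,0.025,0.12,0,0,0,0],[-1,0.03,0.145,0,0,0,0],[-1,0.033,0.16,0,0,0,0],[-1,0.034,0.164,0,0,0,0],[-1,0.034,0.164,0,0,0,0],[-1,0.034,0.164,0.02,0,0,0],[-1,0.034,0.164,0.045,0,0,0],[-1,0.034,0.164,0.06,0,0,0]]';python3 -c "
from h import *
to(.4991,-.393,.082);shot('scene','sc11.png')
c=cv2.imread('pics/sc11.png')[110:310,180:420];cv2.imwrite('pics/sc11c.png',cv2.resize(c,None,fx=3,fy=3))"
```

```text
time_s: 29.85
tool_pos: [0.4977, -0.3908, 0.1485]
tool_rot: [[0.935, 0.355, -0.002], [0.355, -0.935, 0.002], [-0.001, -0.003, -1.0]]
ft_force: [0.5, -0.4, -1.6]
opening: 0.0246
finger_force: 59.1
tool shift [0.0006 0.0027 0.0664] pos [ 0.4977 -0.3908  0.1485] open 0.024615830696174724 t 29.85
```

View pics/sc11c.png

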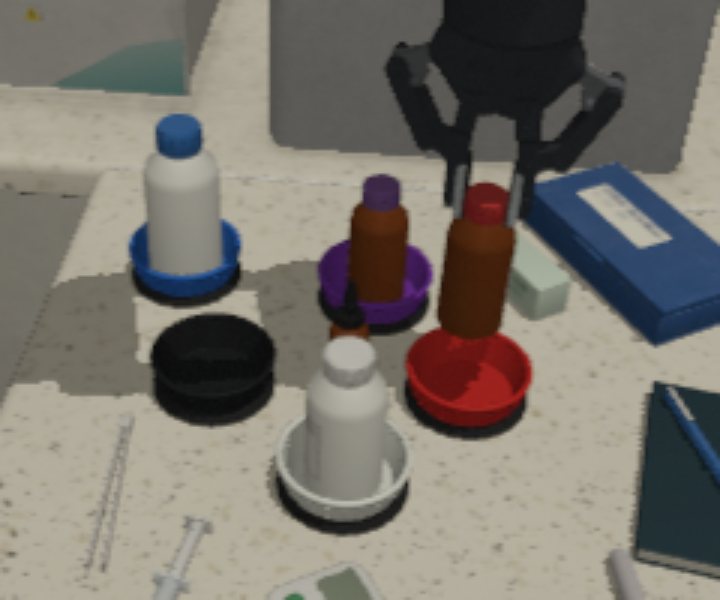

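The red bottle is over the red stand (crop (470,375)) with a slight lean. Lower it.

```bash
python3 -m inch '[[-1,0,0.001,0.012,0,0,0],[-1,0,0.001,0.03,0,0,0],[-1,0,0.001,0.046,0,0,0],[-1,0,0.001,0.056,0,0,0],[-1,0,0.001,0.062,0,0,0],[-1,0,0.001,0.065,0,0,0],[-1,0,0.001,0.067,0,0,0],[-1,0,0.001,0.067,0,0,0]]'
```

```text
time_s: 30.7
tool_pos: [0.4996, -0.3937, 0.0851]
tool_rot: [[0.935, 0.355, 0.002], [0.355, -0.935, -0.001], [0.001, 0.002, -1.0]]
ft_force: [-1.2, 2.8, 4.7]
opening: 0.0246
finger_force: 59.7
```

```bash
python3 -m inch '[[-1,0,0,0.002,0,0,0],[-1,0,0,0.002,0,0,0],[0,0,0,0.001,0,0,0],[0.4,0,0,0,0,0,0],[0.4,0,0,0,0,0,0],[0.4,0,0,0,0,0,0],[0.4,0,0,-0.015,0,0,0],[0.4,0,0,-0.04,0,0,0],[0.4,0,0,-0.07,0,0,0],[0.4,0,0,-0.1,0,0,0],[0.4,0,0,-0.13,0,0,0],[0.4,0,0,-0.15,0,0,0]]'; python3 -m inch '[[0.4,-0.02,0.03,0,0,0,0],[0.4,-0.05,0.06,0,0,0,0],[0.4,-0.08,0.09,0,0,0,0],[0.4,-0.12,0.11,0,0,0,0],[0.4,-0.16,0.12,0,0,0,0],[0.4,-0.2,0.12,0,0,0,0],[0.4,-0.23,0.12,0,0,0,0],[0.4,-0.23,0.12,0,0,0,0],[0.4,-0.23,0.12,0,0,0,0],[0.4,-0.23,0.12,0,0,0,0]]'; python3 -c "
from h import *
im=shot('top','topE.png');P=cloud(im);Q=P.reshape(-1,3)
for n,c,b in [('red',(.4991,-.393),.098),('violet',(.5476,-.2876),.098),('blue',(.4884,-.1585),.125),('white',(.3851,-.372),.105)]:
    t=Q[(np.hypot(*(Q[:,:2]-c).T)<.035)&(Q[:,2]>b-.002)&(Q[:,2]<b+.03)]
    if len(t): cc,rr=cv2.minEnclosingCircle((t[:,:2]*1000).astype(np.float32));print(n,cc,rr,np.percentile(t[:,2],97),len(t))
t=Q[(np.hypot(*(Q[:,:2]-[.467,-.317]).T)<.03)&(Q[:,2]>.05)&(Q[:,2]<.1)];print(t.mean(0))
print(r.get_state()['tool_pos'])"
```

```text
time_s: 31.9
tool_pos: [0.4995, -0.3939, 0.2356]
tool_rot: [[0.935, 0.355, 0.002], [0.355, -0.935, -0.002], [0.001, 0.002, -1.0]]
ft_force: [-0.1, 0.5, 0.3]
opening: 0.0598
finger_force: 0.0
time_s: 32.9
tool_pos: [0.3277, -0.5869, 0.2332]
tool_rot: [[0.935, 0.356, 0.0], [0.356, -0.935, 0.0], [0.0, -0.0, -1.0]]
ft_force: [0.2, 0.1, 0.8]
opening: 0.06
finger_force: 0.0
red (497.2843017578125, -394.7288818359375) 13.92627239227295 0.10498440852228773 227
violet (547.2490844726562, -288.5944519042969) 13.681923866271973 0.10474009529135929 218
blue (488.5796813964844, -158.10317993164062) 16.005634307861328 0.13174238655559048 335
white (385.7069091796875, -372.098388671875) 15.138853073120117 0.11226191091411757 295
[ 0.4687 -0.3169  0.0595]
[ 0.3279 -0.5867  0.2332]
```

View pics/topE.png

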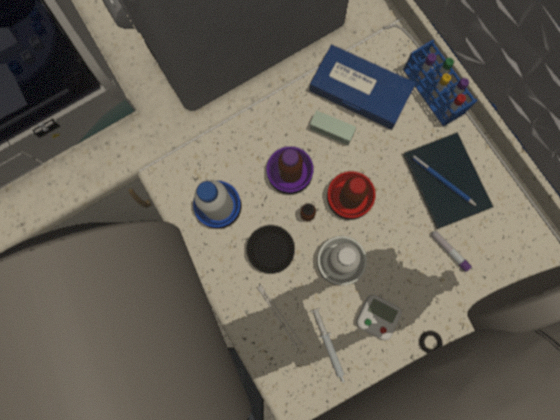

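The final top view shows each bottle in the stand of its colour: red (354,190), violet (290,165), blue (212,198), white (345,258). The caps are within 3 mm of the stand centres and at the right height. The spare is empty and the dropper hasn't moved.

```bash
python3 -c "
from cell import r
print(r.finish_job())"
```

```text
the job is handed in; nothing more can be done
None
```

All four bottles stand in the stands of their own cap colours, the spare is empty, the dropper was left in place, and the job was handed in at about 33 s; no verdict was returned.

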